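# Unstack the candle supplies onto their colour places

## Robot

A 6-joint arm with a two-finger parallel gripper is mounted at the origin on a cart in front of the work surface, level with it; the furniture and walls round the work are solid. World frame = base frame: x ahead of the robot, y to its left, z up, the work surface at z = 0. Lengths are in m, angles in degrees, forces in N, time in s.
With the tool pointing down it reaches from about 0.35 to 0.725 m from the base axis. Payload 4.3 kg.
Tool frame: the origin (TCP) lies midway between the tips of the shut fingers; the grasp point (between the pads) lies 19 mm behind it; z points along the fingers, y is the line along which they close (so a half turn about z gives the same grasp; the last joint's range is limited). The gripper opens to 85 mm and grips with 20 to 120 N. Pads are 22 mm wide; open, the fingers measure 114 mm over their backs; the gripper's body (76 mm by 85 mm) begins 54 mm behind the grasp point. The pads swing forward as they close: fully open they stand 13 mm farther back than shut.
Start: joints at [60.201, 21.618, 4.641, 73.018, 0, 83.68], TCP at [0.229, 0.527, 0.231] pointing down, gripper open.
Joint ranges: [-156.06, 156.06], [-48.1, 94.91], [-58.44, 69.94], [-101.28, 121.22], [-78.64, 73.56], [-180, 180]. Speed limits (degrees/s): [147.25, 147.25, 180, 180, 180, 180].

## Interface

Orientations are given as [roll, pitch, yaw] about the fixed x, y, z axes, in that order (R = Rz(yaw) Ry(pitch) Rx(roll)).
In Python, from station import manip gives the robot as it stands.
- The arm moves only by the tool apply_moves, never from a script. Its argument "steps" is one flat list of numbers, 5 for each row, row after row: the shift along the tool's x, y, z in mm, then the turn about the tool's z in rad, then the closure, from 0 (fully open) to 1 (shut). A call has 1 to 8 rows; each row is the pose to reach, as a shift and turn from the pose commanded when the call began, along the tool's axes at that moment; what a row does not reach only later rows make up. A row lasts 1/10 s, in which the tool goes at most 50 mm and 8.59 degrees, less where a joint would pass 70% of its speed; a pose out of reach is approached as far as the arm can. A call with a gripper value outside its range is refused whole. The fingers move at their own pace and stop on an object; "newtons" is the grip in N (left out, the last holds). Time passes only in rows, so rows that repeat a pose let the fingers close. It gives the time, the measured TCP pose, the force, the opening and the grip force at its end, in the units of the state.
- manip.state(): the state, without advancing time (a new reading comes with each control period).
- manip.camera(name): name is "scene" or "top" or "wrist"; returns the picture (420x560x3 uint8, blue, green, red); there is no depth.
- manip.camera_info(name): a dict with "mtx" (3x3 intrinsics, pixels), "rvec" (rotation vector, rad) and "tvec" (3), from world to camera coordinates, as OpenCV has them. Camera axes: x right, y down, z forward; pixel columns grow to the right and rows downward; lengths in m; the calibration is good to about 2 mm. A picture is of the moment at which its call begins: read the wrist's pose just before it. camera_info takes no time and is no camera call; for the wrist camera it gives the pose at the moment of the call.
- manip.job_done(): hands the job in; it is judged then, once.
The state is a dict: "t": time; "joint_positions": joint angles; "qd": joint speeds; "joint_efforts": joint torques, N m; "eef_pos": TCP position; "ee_rot": TCP orientation; "ft_force": force on the tool from outside, world axes, zero at the start; "moment": the same for the moment, N m; "grip_width": finger opening in m; "grasp_force": force on a finger pad.
Only numpy, scipy, OpenCV 4.12 (cv2) and the standard library are available. Lean on these libraries where they do the work, as an engineer would, in place of code of your own. Each camera call takes 0.05 s, during which the arm holds its last target. There are 200 camera calls.

## Task

Two small stacks stand on the bench, each a candle tin on a wax bar. Take them apart and set each thing down gently, without dropping it, in the middle of the place of its own colour: the red-lidded tin upright on the red coaster, the black-lidded tin upright on the black coaster, and each wax bar flat inside the outline on its board, the yellow bar on the yellow board and the white bar on the white board. Leave the dropper bottle by the heap of wood chips standing where it is.

Things in the scene. Friction and masses are not known exactly. Their poses are not given: they have to be found in the camera images.
- tin_red: candle tin with a fixed press lid whose top shows a large red disc; loose. Body 64 mm diameter up to 26 mm, lid 67 mm diameter from 26 to 46 mm, 46 mm high in all, about 0.11 kg. Starts within reach, upright on one of the two wax bars (either one), so its underside is then 26 mm above the bench. Origin at the centre of its underside, z up; round, so its yaw does not matter. Not one of the similar tins that stand on the bench at the far left. Grasp across the lid.
- tin_black: candle tin with a fixed press lid whose top shows a large black disc; loose. Body 64 mm diameter up to 26 mm, lid 67 mm diameter from 26 to 46 mm, 46 mm high in all, about 0.11 kg. Starts within reach, upright on one of the two wax bars (either one), so its underside is then 26 mm above the bench. Origin at the centre of its underside, z up; round, so its yaw does not matter. Not one of the similar tins that stand on the bench at the far left. Grasp across the lid.
- bar_yellow: honey-yellow bar of wax, 52 mm (its x) by 92 mm (its y) by 26 mm high, about 0.13 kg, loose, lying flat on the bench (not one of those lying bare at the back) with one of the tins standing on it. Origin at the centre of its underside, z up. Grasp across the 52 mm width.
- bar_white: creamy white bar of wax, 52 mm (its x) by 92 mm (its y) by 26 mm high, about 0.13 kg, loose, lying flat on the bench (not one of those lying bare at the back) with one of the tins standing on it. Origin at the centre of its underside, z up. Grasp across the 52 mm width.
- coaster_red: red round flat coaster, 96 mm diameter, 6 mm thick, fixed, with a thin white ring of 73 mm diameter on it showing where the tin goes. Origin at the centre of its underside, on the bench; its top is at z = 6 mm.
- coaster_black: black round flat coaster, 96 mm diameter, 6 mm thick, fixed, with a thin white ring of 73 mm diameter on it showing where the tin goes. Origin at the centre of its underside, on the bench; its top is at z = 6 mm.
- board_yellow: yellow flat rectangular board, 84 mm (its x) by 120 mm (its y), 6 mm thick, fixed, with a thin black outline of a wax bar, lengthways along y, in its middle. Origin at the centre of its underside, on the bench; its top is at z = 6 mm.
- board_white: white flat rectangular board, 84 mm (its x) by 120 mm (its y), 6 mm thick, fixed, with a thin black outline of a wax bar, lengthways along y, in its middle. Origin at the centre of its underside, on the bench; its top is at z = 6 mm.
- wick_box: open wooden box fixed on the bench between the left and the right part of the work, at about x 0.40 to 0.60, y -0.08 to 0.18 m; its walls are 90 mm high and its lid stands open and does not move, its upper edge 260 mm above the bench: carry things over it or round it. Origin on the bench, under the box.
- dropper: bystander: pale dropper bottle with black dropper cap, 44 mm diameter, 125 mm high, loose, standing between the wooden box and the heap of wood chips. Origin at the centre of its underside.
There are look-alikes about, which are no part of the job. Leave any orange look-alike of the tin_black alone.

How it is judged:
By the outcome, as a careful person would: the job done as asked, in the order asked, and still so for the second after the job is handed in, with the robot touching nothing.
It also fails if it takes over 128 s, if anything falls off the work surface, if the arm or the gripper's body presses on something with over 40 N, if the wrist force passes 120 N, or if a joint passes its speed limit or range.

## Working session

There is one attempt and no reset: what is moved stays moved. The work goes in short steps, Python scripts to look and compute and a tool call to move; the robot and the scene stay as the last step left them, time stands still between calls to the robot, and variables do not carry over. Pictures are saved under pics/ and viewed, at most 14 in all, crops included, and the job is handed in when it is done.

Besides the shell and the picture viewer there is one more tool, called by a JSON object that holds its "name" and its "arguments". apply_moves: Moves the arm, as the interface text tells. Its arguments: {"type":"object","properties":{"steps":{"type":"array","items":{"type":"number"}},"newtons":{"type":"number"}},"required":["steps"]}

```bash
mkdir -p pics; ls; python3 - <<'E'
from station import manip
import cv2
for n in("scene","top"):
    cv2.imwrite(f"pics/{n}0.png",manip.camera(n))
    i=manip.camera_info(n);print(n,i)
s=manip.state();print(s["eef_pos"],s["ee_rot"],s["t"])
E
```

```text
pics
scene {'mtx': array([[544.92564736,   0.        , 282.45663966],
       [  0.        , 544.92564736, 204.78647824],
       [  0.        ,   0.        ,   1.        ]]), 'rvec': array([ 1.24491977, -1.9680617 ,  1.12474468]), 'tvec': array([0.32999451, 0.25819077, 1.18275132])}
top {'mtx': array([[385.71174514,   0.        , 275.76673343],
       [  0.        , 385.71174514, 205.40198834],
       [  0.        ,   0.        ,   1.        ]]), 'rvec': array([ 2.14721856, -2.10452517,  0.19156029]), 'tvec': array([0.09323695, 0.51800155, 1.24791247])}
[0.22879069 0.52686748 0.23045257] [-1.79894599e+02 -1.10736068e-02  1.56520257e+02] 0.1
```

View pics/scene0.png

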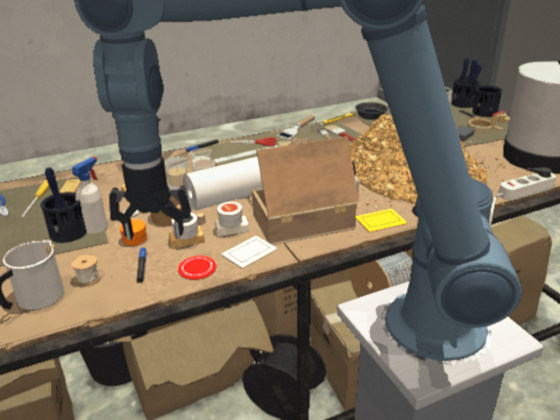

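View pics/top0.png

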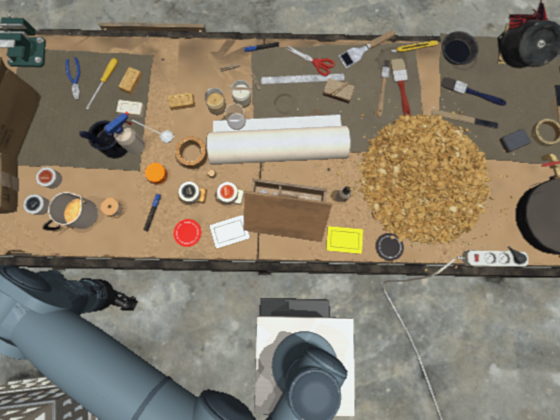

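The top view shows the black tin on the yellow bar at (190,190) and the red tin on the white bar at (228,192). The red coaster is at (187,232), the white board at (230,232), the yellow board at (345,240), the black coaster at (390,246) and the dropper at (343,190).

```bash
cat > h.py <<'E'
from station import manip
import cv2, numpy as np
from scipy.spatial.transform import Rotation as Ro
def cast(i,uv,z):
    R=cv2.Rodrigues(i["rvec"])[0]; c=-R.T@np.ravel(i["tvec"])
    p=cv2.undistortPoints(np.float64(uv).reshape(-1,1,2),i["mtx"],None).reshape(-1,2)
    d=np.c_[p,np.ones(len(p))]@R
    return c+d*((z-c[2])/d[:,2])[:,None]
def proj(i,P):
    return cv2.projectPoints(np.float64(P).reshape(-1,1,3),i["rvec"],i["tvec"],i["mtx"],None)[0].reshape(-1,2)
def biggest(m):
    c=cv2.findContours(m.astype(np.uint8),cv2.RETR_EXTERNAL,cv2.CHAIN_APPROX_NONE)[0]
    return max(c,key=cv2.contourArea)
def rect(i,c,z):
    """world min-area rect of contour at height z: centre, sizes, yaw of long side"""
    w=cast(i,c.reshape(-1,2),z)[:,:2]*1000
    (x,y),(a,b),t=cv2.minAreaRect(w.astype(np.float32))
    if a<b: a,b,t=b,a,t+90
    return np.round([x,y,a,b,(t+90)%180-90],1)
def go(x,y,z,yaw):
    """rows shift in tool axes mm + turn rad from present pose to target (mm, deg), tool down"""
    s=manip.state(); e=np.array(s["eef_pos"])*1000; R=Ro.from_euler("xyz",s["ee_rot"],degrees=True)
    d=R.inv().apply(np.array([x,y,z])-e); t=-((yaw-s["ee_rot"][2]+90)%180-90)
    return np.round(d,1),round(np.radians(t),3)
E
python3 - <<'E'
from h import *
im=manip.camera("top"); i=manip.camera_info("top")
h=cv2.cvtColor(im,cv2.COLOR_BGR2HSV); H,S,V=[h[...,k].astype(int) for k in range(3)]
def roi(m,u0,u1,v0,v1):
    o=np.zeros_like(m);o[v0:v1,u0:u1]=m[v0:v1,u0:u1];return o
red=((H<8)|(H>172))&(S>150)&(V>90); yel=(H>24)&(H<34)&(S>150)&(V>150)
whi=(S<60)&(V>170); blk=(V<60)
for n,m,r,z in [("cred",red,(165,210,215,250),.006),("bwhite",whi,(205,250,212,250),.006),("byel",yel,(320,370,220,260),.006),("cblk",blk,(374,408,232,262),.006),
 ("tred",red,(215,240,180,203),.072),("tblk",blk,(178,203,178,203),.072)]:
    c=biggest(roi(m,*r)); print(n,rect(i,c,z), cv2.minEnclosingCircle(c))
    
print("dropper",cast(i,[(346,192)],0.06))
c=im[150:270,130:410]; cv2.imwrite("pics/crop.png",cv2.resize(c,None,fx=2.85,fy=2.85,interpolation=cv2.INTER_CUBIC))
E
```

```text
cred [424.4 406.4  94.1  92.7  47.2] ((186.96456909179688, 232.3503875732422), 14.2138032913208)
bwhite [430.8 262.1 122.9  87.6 -71.2] ((228.9801025390625, 231.48431396484375), 21.006059646606445)
byel [ 410.7 -132.3  119.3   83.9   84.8] ((344.5, 239.0), 21.00605010986328)
cblk [ 359.9 -252.5    0.     0.     0. ] ((380.0, 255.0), 9.999999747378752e-05)
tred [555.  267.7  37.4  36.5   2.3] ((226.73529052734375, 191.26470947265625), 6.031310081481934)
tblk [558.2 405.7  27.7   8.3 -12.2] ((186.0, 190.0), 4.123205661773682)
dropper [[ 0.56393228 -0.13035822  0.06      ]]
```

View pics/crop.png

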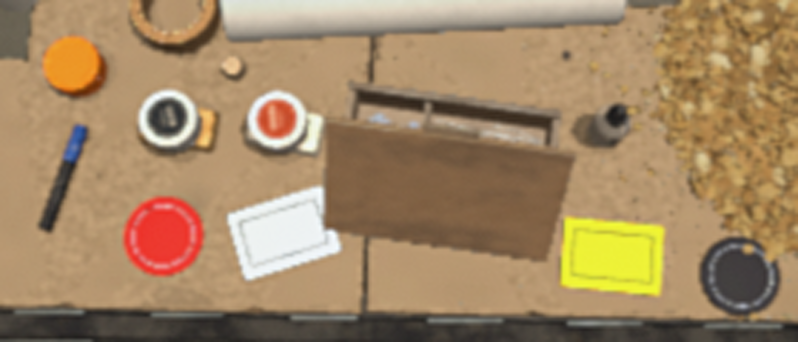

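```bash
python3 - <<'E'
from h import *
i=manip.camera_info("top")
print(cast(i,[(189,192.5),(226.7,191.3)],.072).round(3), cast(i,[(389.3,246.5)],.006).round(3))
print(go(500,330,330,90))
E
```

```text
[[0.549 0.392 0.072]
 [0.556 0.267 0.072]] [[ 0.389 -0.285  0.006]]
(array([-327.2,  -72.8,  -99.4]), np.float64(1.161))
```

{"name": "apply_moves", "arguments": {"steps": [-41, -9, -40, 0.145, 0, -82, -18, -80, 0.29, 0, -123, -27, -100, 0.435, 0, -164, -36, -100, 0.58, 0, -205, -45, -100, 0.725, 0, -246, -54, -100, 0.87, 0, -287, -63, -100, 1.015, 0, -327, -73, -100, 1.16, 0]}}

```text
t: 0.95
eef_pos: [0.5011, 0.3289, 0.331]
ee_rot: [-180.0, 0.0, 89.7]
ft_force: [-0.2, 1.2, -0.9]
grip_width: 0.0852
grasp_force: 0.0
```

```bash
python3 - <<'E'
from h import *
s=manip.state();print(s["eef_pos"],s["ee_rot"],s["joint_positions"])
cv2.imwrite("pics/w1.png",manip.camera("wrist"))
E
```

```text
[0.50113453 0.32886911 0.33097023] [-1.79972060e+02  5.83364135e-03  8.97044205e+01] [2.72088542e+01 2.52317333e+01 2.47785927e+01 8.95743353e+01
 7.72874022e-03 1.17504433e+02]
```

View pics/w1.png

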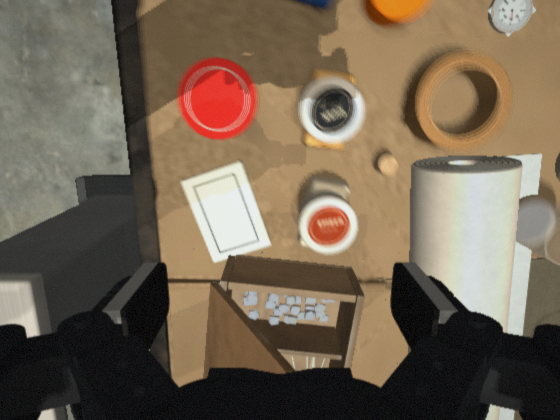

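Seen from above on the left side: red coaster (218,98), black tin (332,110), white board (226,212), red tin (328,225), with the box below.

```bash
python3 - <<'E'
from h import *
i=manip.camera_info("wrist"); im=cv2.imread("pics/w1.png")
h=cv2.cvtColor(im,cv2.COLOR_BGR2HSV); H,S,V=[h[...,k].astype(int) for k in range(3)]
def roi(m,u0,u1,v0,v1):
    o=np.zeros_like(m);o[v0:v1,u0:u1]=m[v0:v1,u0:u1];return o
red=((H<10)|(H>172))&(S>110)&(V>80)
for n,m,r,z in [("cred",red,(165,270,45,150),.006),("bwhite",(S<75)&(V>150),(175,280,155,270),.006),("tred",red,(295,360,195,260),.072),("tblk",(V<90),(305,357,83,135),.072),
 ("lidr",((S<60)&(V>110))|red,(296,362,193,260),.072),("lidb",((S<70)&(V>130)),(296,370,70,146),.072)]:
    c=biggest(roi(m,*r)); print(n,rect(i,c,z), cv2.minEnclosingCircle(c)[0])
E
```

```text
cred [431.4 398.7  97.5  94.8  -0.9] (217.0, 98.0)
bwhite [435.6 255.2 121.7  85.3 -72.8] (225.5, 213.0)
tred [559.8 257.4  45.3  42.8  -0.9] (328.2727355957031, 225.90908813476562)
tblk [561.7 385.4  40.3  39.6  89.1] (332.7494201660156, 107.78923034667969)
lidr [559.2 258.9  71.2  67.  -81.1] (326.63458251953125, 223.1090850830078)
lidb [ 5.607e+02  3.840e+02  6.920e+01  6.470e+01 -1.000e-01] (331.34521484375, 110.11692810058594)
```

{"name": "apply_moves", "arguments": {"steps": [-18, 15, 40, 0, 0, -36, 30, 80, 0, 0, -54, 45, 120, 0, 0, -71, 59, 160, 0, 0, -71, 59, 200, 0, 0, -71, 59, 235, 0, 0, -71, 59, 265, 0, 0, -71, 59, 293, 0, 0]}}

```text
t: 1.8
eef_pos: [0.558, 0.259, 0.0362]
ee_rot: [-179.9, 0.0, 90.1]
ft_force: [-0.1, -1.1, -0.1]
grip_width: 0.0855
grasp_force: 0.0
```

{"name": "apply_moves", "arguments": {"steps": [0, 0, 0, 0, 0, 0, 0, 0, 0, 1, 0, 0, 0, 0, 1, 0, 0, 0, 0, 1, 0, 0, 0, 0, 1, 0, 0, 0, 0, 1, 0, 0, 0, 0, 1], "newtons": 40}}

```text
t: 2.5
eef_pos: [0.5603, 0.2597, 0.0399]
ee_rot: [179.8, -0.1, 90.1]
ft_force: [-0.0, 0.3, 5.7]
grip_width: 0.0654
grasp_force: 45.1
```

{"name": "apply_moves", "arguments": {"steps": [0, 0, -15, 0, 1, 0, 0, -45, 0, 1, 0, 0, -70, 0, 1, 30, -27, -70, 0, 1, 62, -57, -70, 0, 1, 94, -86, -70, 0, 1, 124, -113, -70, 0, 1, 140, -129, -70, 0, 1]}}

```text
t: 3.3
eef_pos: [0.4273, 0.401, 0.1082]
ee_rot: [-179.9, -0.0, 90.2]
ft_force: [1.1, -0.3, -0.6]
grip_width: 0.0651
grasp_force: 44.9
```

```bash
python3 - <<'E'
from h import *
for k in range(3):
    im=manip.camera("wrist")
    s=manip.state();print(s["eef_pos"],s["ee_rot"],s["ft_force"],s["grip_width"],s["grasp_force"])
cv2.imwrite("pics/w2.png",im)
E
```

```text
[0.42523211 0.40267295 0.10810154] [-1.79823570e+02 -1.06415709e-01  9.03553815e+01] [-2.23103236  1.97499262 -1.18931132] 0.06520985360826981 44.94556083819134
[0.42709485 0.40098562 0.10809781] [-1.79916061e+02 -8.36299138e-03  9.03221239e+01] [ 0.22378152  0.23323944 -0.99168381] 0.06538773437960037 44.94008827624384
[0.42865299 0.39983049 0.10813614] [-1.79984985e+02  3.30842252e-02  9.02166980e+01] [ 0.76563009 -0.83279343 -0.71178819] 0.065125323861125 44.93507369441886
```

View pics/w2.png

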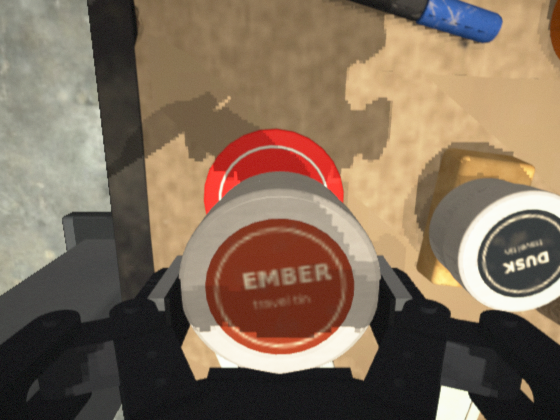

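The held red tin is centred around (281,285), and the coaster behind it at about (273,200). I'll measure the offset between them.

```bash
cat >> h.py <<'E'
def roi(m,u0,u1,v0,v1):
    o=np.zeros_like(m);o[v0:v1,u0:u1]=m[v0:v1,u0:u1];return o
def fitc(w):
    A=np.c_[2*w[:,:2],np.ones(len(w))]; s=np.linalg.lstsq(A,(w[:,:2]**2).sum(1),rcond=None)[0]
    return np.round(1000*np.r_[s[:2],np.sqrt(s[2]+s[:2]@s[:2])],1)
E
python3 - <<'E'
from h import *
im=manip.camera("wrist"); i=manip.camera_info("wrist")
s=manip.state();print(s["eef_pos"])
h=cv2.cvtColor(im,cv2.COLOR_BGR2HSV); H,S,V=[h[...,k].astype(int) for k in range(3)]
red=((H<10)|(H>172))&(S>110)&(V>60)
z=s["eef_pos"][2]-.039+.072
print("disc",rect(i,biggest(roi(red,190,370,210,365)),z))
c=biggest(roi(red,195,355,115,212)).reshape(-1,2)
top=np.array([(u,c[c[:,0]==u,1].min()) for u in range(212,338)])
print("coaster",fitc(cast(i,top,.006)))
E
```

```text
[0.42964494 0.39911916 0.10817615]
disc [4.290e+02 4.069e+02 4.790e+01 4.750e+01 1.000e-01]
coaster [423.  404.5  47.4]
```

{"name": "apply_moves", "arguments": {"steps": [-1, -3, 20, 0, 1, -2, -6, 42, 0, 1, -2, -6, 58, 0, 1, -2, -6, 70, 0, 1, -2, -6, 78, 0, 1, -2, -6, 78, 0, 1, -2, -6, 78, 0, 1, -2, -6, 78, 0, 1]}}

```text
t: 4.3
eef_pos: [0.4247, 0.3976, 0.0313]
ee_rot: [179.9, -0.1, 90.1]
ft_force: [0.4, -0.3, -1.0]
grip_width: 0.0653
grasp_force: 44.9
```

```bash
python3 - <<'E'
from h import *
i=manip.camera_info("wrist"); im=manip.camera("wrist")
s=manip.state();print(s["eef_pos"],s["ft_force"],i["tvec"])
h=cv2.cvtColor(im,cv2.COLOR_BGR2HSV); H,S,V=[h[...,k].astype(int) for k in range(3)]
red=((H<10)|(H>172))&(S>110)&(V>60)
z=s["eef_pos"][2]-.039+.072
print("disc",rect(i,biggest(roi(red,190,370,210,365)),z))
cv2.imwrite("pics/w3.png",im)
E
```

```text
[0.42465345 0.39762897 0.03125608] [ 0.33713397  0.30160608 -0.98291884] [-0.42447606  0.40159526  0.28572816]
disc [424.1 405.3  47.9  47.5   0. ]
```

View pics/w3.png

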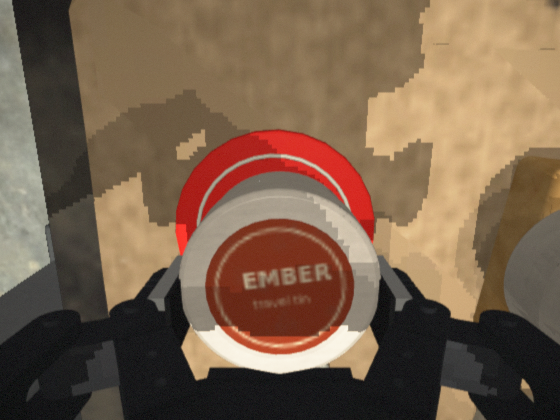

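The tin (281,285) hangs above the coaster, whose visible arc spans columns 177–374. I'll fit that arc.

```bash
python3 - <<'E'
from h import *
i=manip.camera_info("wrist"); im=cv2.imread("pics/w3.png")
h=cv2.cvtColor(im,cv2.COLOR_BGR2HSV); H,S,V=[h[...,k].astype(int) for k in range(3)]
red=((H<10)|(H>172))&(S>110)&(V>60)
c=biggest(roi(red,160,390,115,212)).reshape(-1,2)
top=np.array([(u,c[c[:,0]==u,1].min()) for u in range(182,370)])
print("coaster",fitc(cast(i,top,.006)))
E
```

```text
coaster [421.7 405.8  47. ]
```

{"name": "apply_moves", "arguments": {"steps": [0, -1, 4, 0, 1, 0, -2, 7, 0, 1, 0, -2, 8, 0, 1, 0, -2, 9, 0, 1, 0, -2, 10, 0, 1, 0, -2, 10, 0, 1, 0, -2, 10, 0, 1]}}

```text
t: 5.05
eef_pos: [0.422, 0.3971, 0.0204]
ee_rot: [180.0, -0.0, 90.1]
ft_force: [0.1, 1.4, -1.6]
grip_width: 0.0652
grasp_force: 44.9
```

{"name": "apply_moves", "arguments": {"steps": [0, 0, 0.5, 0, 1, 0, 0, 1, 0, 1, 0, 0, 1, 0, 1]}}

```text
t: 5.35
eef_pos: [0.422, 0.3971, 0.0199]
ee_rot: [180.0, -0.0, 90.1]
ft_force: [-1.4, -1.3, 4.5]
grip_width: 0.0656
grasp_force: 45.4
```

{"name": "apply_moves", "arguments": {"steps": [0, 0, 0.5, 0, 1, 0, 0, 1, 0, 1, 0, 0, 1, 0, 1]}}

```text
t: 5.65
eef_pos: [0.4221, 0.3971, 0.0199]
ee_rot: [180.0, -0.0, 90.1]
ft_force: [-2.4, -3.9, 12.4]
grip_width: 0.0656
grasp_force: 46.2
```

{"name": "apply_moves", "arguments": {"steps": [0, 0, -1, 0, 1, 0, 0, -1, 0, 0.3, 0, 0, -1, 0, 0, 0, 0, -1, 0, 0, 0, 0, -1, 0, 0, 0, 0, -15, 0, 0, 0, 0, -50, 0, 0, 0, 0, -90, 0, 0]}}

```text
t: 6.45
eef_pos: [0.4206, 0.3961, 0.1075]
ee_rot: [-179.8, 0.1, 90.1]
ft_force: [0.2, 0.1, 0.5]
grip_width: 0.0855
grasp_force: 0.0
```

{"name": "apply_moves", "arguments": {"steps": [0, 46, -30, 0, 0, -2, 92, -60, 0, 0, -5, 125, -90, 0, 0, -5, 138, -95, 0, 0, -5, 138, -95, 0, 0, -5, 138, -95, 0, 0, -5, 138, -95, 0, 0, -5, 138, -95, 0, 0]}}

```text
t: 7.25
eef_pos: [0.5581, 0.3923, 0.2023]
ee_rot: [-179.9, 0.1, 90.1]
ft_force: [0.5, 0.9, -0.0]
grip_width: 0.0853
grasp_force: 0.0
```

```bash
python3 - <<'E'
from h import *
i=manip.camera_info("wrist"); im=manip.camera("wrist")
np.savez("w4.npz",**i)
s=manip.state();print(s["eef_pos"],s["ee_rot"])
cv2.imwrite("pics/w4.png",im)
E
```

```text
[0.55834406 0.3923189  0.20253074] [-1.79895451e+02  4.96456988e-02  9.01197696e+01]
```

View pics/w4.png

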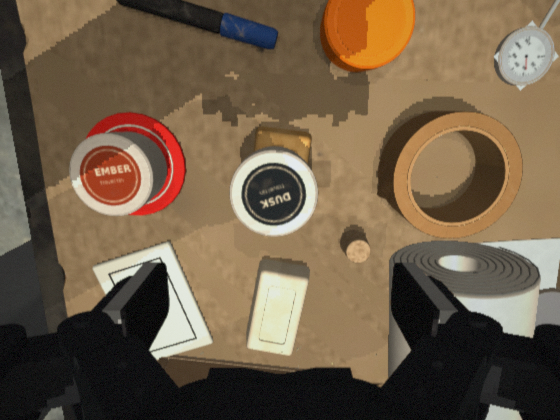

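Black tin (274,192), white bar (278,306), and the red tin is now on its coaster (108,174). The white board is partly hidden by a finger.

```bash
python3 - <<'E'
from h import *
i=dict(np.load("w4.npz")); im=cv2.imread("pics/w4.png")
h=cv2.cvtColor(im,cv2.COLOR_BGR2HSV); H,S,V=[h[...,k].astype(int) for k in range(3)]
red=((H<10)|(H>172))&(S>110)&(V>60)
print("blackdisc",rect(i,biggest(roi(V<75,246,304,162,224)),.072))
print("lid",rect(i,biggest(roi((S<60)&(V>90),225,322,147,240)),.072))
print("barwhite",rect(i,biggest(roi((V>165)&(S<95),240,312,262,360)),.026))
print("reddisc",rect(i,biggest(roi(red,78,138,142,203)),.052))
c=biggest(roi(red,60,190,105,220)).reshape(-1,2)
right=np.array([(c[c[:,1]==v,0].max(),v) for v in range(122,205)])
print("coaster",fitc(cast(i,right,.006)))
E
```

```text
blackdisc [552.3 393.5  38.9  38.7  45. ]
lid [552.5 394.5  66.7  66.3  47. ]
barwhite [554.4 264.4  85.8  45.4  79.3]
reddisc [4.210e+02 4.048e+02 4.660e+01 4.520e+01 1.000e-01]Traceback (most recent call last):
  File "<stdin>", line 10, in <module>
    return umr_maximum(a, axis, None, out, keepdims, initial, where)
ValueError: zero-size array to reduction operation maximum which has no identity
```

{"name": "apply_moves", "arguments": {"steps": [1, -3, 40, 0, 0, 2, -6, 80, 0, 0, 2, -6, 115, 0, 0, 2, -6, 145, 0, 0, 2, -6, 163, 0, 0, 2, -6, 163, 0, 0, 2, -6, 163, 0, 0, 2, -6, 163, 0, 0]}}

```text
t: 8.1
eef_pos: [0.5548, 0.395, 0.0422]
ee_rot: [179.9, -0.1, 90.1]
ft_force: [0.9, -0.3, 0.4]
grip_width: 0.0854
grasp_force: 0.0
```

{"name": "apply_moves", "arguments": {"steps": [0, 0, 0, 0, 1, 0, 0, 0, 0, 1, 0, 0, 0, 0, 1, 0, 0, 0, 0, 1, 0, 0, 0, 0, 1, 0, 0, 0, 0, 1]}}

```text
t: 8.7
eef_pos: [0.5549, 0.3951, 0.0425]
ee_rot: [179.8, -0.1, 90.1]
ft_force: [-0.2, -0.6, 6.7]
grip_width: 0.0655
grasp_force: 44.7
```

{"name": "apply_moves", "arguments": {"steps": [0, 0, -10, 0, 1, 0, 0, -35, 0, 1, 0, 0, -80, 0, 1, 0, 0, -128, 0, 1, 0, 0, -176, 0, 1, 0, 0, -224, 0, 1, 0, 0, -265, 0, 1, 0, 0, -275, 0, 1]}}

```text
t: 9.5
eef_pos: [0.555, 0.3948, 0.3224]
ee_rot: [179.5, -0.3, 90.1]
ft_force: [1.1, 0.1, -1.0]
grip_width: 0.0653
grasp_force: 45.0
```

{"name": "apply_moves", "arguments": {"steps": [-40, -10, 0, -0.1, 1, -88, -22, 0, -0.2, 1, -136, -34, 0, -0.3, 1, -184, -46, 0, -0.4, 1, -232, -58, 0, -0.5, 1, -280, -70, 0, -0.6, 1, -328, -82, 0, -0.7, 1, -376, -94, 0, -0.785, 1]}}

```text
t: 10.3
eef_pos: [0.4592, 0.0164, 0.316]
ee_rot: [180.0, 0.1, 135.3]
ft_force: [1.6, 0.2, -1.2]
grip_width: 0.065
grasp_force: 45.0
```

```bash
python3 - <<'E'
from h import *
print(go(389,-260,310,135),manip.state()["joint_positions"])
E
```

```text
(array([-144.7, -245.8,    6. ]), np.float64(0.005)) [-5.86309619e+00  7.43087777e+00 -1.62982261e+00  8.08758733e+01
 -1.25654125e-02  3.88651061e+01]
```

{"name": "apply_moves", "arguments": {"steps": [-25, -41, 0, 0, 1, -50, -82, 0, 0, 1, -76, -124, 0, 0, 1, -102, -166, 0, 0, 1, -127, -207, 0, 0, 1, -147, -240, 20, 0, 1, -158, -258, 50, 0, 1, -162, -264, 90, 0, 1]}}

```text
t: 11.1
eef_pos: [0.3886, -0.2867, 0.2264]
ee_rot: [-180.0, 0.3, 134.8]
ft_force: [1.0, 0.7, -1.4]
grip_width: 0.0657
grasp_force: 45.0
```

{"name": "apply_moves", "arguments": {"steps": [0, 0, 35, 0, 1, 0, 0, 70, 0, 1, 0, 0, 100, 0, 1, 0, 0, 100, 0, 1, 0, 0, 100, 0, 1, 0, 0, 100, 0, 1, 0, 0, 100, 0, 1]}}

```text
t: 11.8
eef_pos: [0.3897, -0.2843, 0.1274]
ee_rot: [180.0, 0.2, 135.0]
ft_force: [0.5, 0.2, -1.0]
grip_width: 0.0655
grasp_force: 45.4
```

```bash
python3 - <<'E'
from h import *
i=manip.camera_info("wrist"); im=manip.camera("wrist")
np.savez("w5.npz",**i)
s=manip.state();print(s["eef_pos"],s["ee_rot"])
cv2.imwrite("pics/w5.png",im)
E
```

```text
[ 0.38946003 -0.2841492   0.12710579] [179.99099847   0.20167828 135.03905154]
```

View pics/w5.png

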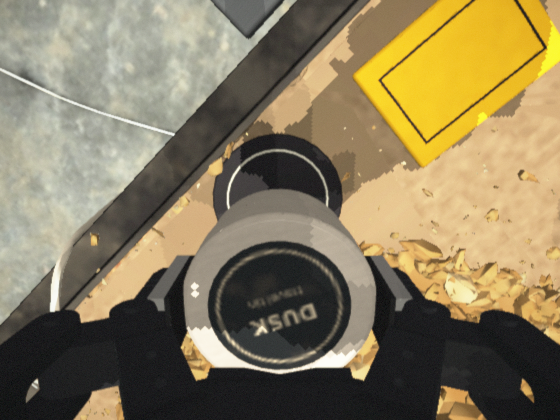

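The tin (281,305) hangs over the black coaster, whose ring arc appears at rows 148–205. Chips border the right side.

```bash
python3 - <<'E'
from h import *
i=dict(np.load("w5.npz")); im=cv2.imread("pics/w5.png")
h=cv2.cvtColor(im,cv2.COLOR_BGR2HSV); H,S,V=[h[...,k].astype(int) for k in range(3)]
z=.127-.0425+.072
print("disc",rect(i,biggest(roi(V<80,205,350,238,372)),z))
lid=biggest(roi((V>75)&(S<50),180,380,205,372)|roi(V<80,205,350,238,372))
print("lid",rect(i,lid,z))
m=roi((V>95)&(S<70),222,336,144,188); v,u=np.nonzero(m)
print(len(u)); w=cast(i,np.c_[u,v],.006); f=fitc(w)
k=np.abs(np.hypot(*(w[:,:2]*1000-f[:2]).T)-f[2])<2; print("ring",f,fitc(w[k]),k.sum())
cols=range(228,330,3); V2=cv2.GaussianBlur(im,(3,3),0).max(2).astype(int)
p=[(u_,next(v_ for v_ in range(115,190) if V2[v_,u_]<55 and V2[v_+2,u_]<55)) for u_ in cols]
w=cast(i,p,.006); f=fitc(w); k=np.abs(np.hypot(*(w[:,:2]*1000-f[:2]).T)-f[2])<2.; print("edge",f,fitc(w[k]),k.sum())
E
```

```text
disc [ 389.2 -285.4   48.1   47.9   81.2]
lid [ 385.4 -281.5   64.7   61.3   45. ]
435
ring [ 380.4 -283.1   32.2] [ 385.6 -285.5   34.9] 138
edge [ 361.7 -263.5   24.3] [308.3  65.7 314.4] 2
```

```bash
python3 - <<'E'
from h import *
from scipy.optimize import least_squares
i=dict(np.load("w5.npz")); im=cv2.imread("pics/w5.png")
th=cv2.morphologyEx(im.max(2),cv2.MORPH_TOPHAT,np.ones((9,9)))
v,u=np.nonzero(roi(th>40,222,336,144,205)); w=cast(i,np.c_[u,v],.006)[:,:2]*1000
r=least_squares(lambda c:np.hypot(*(w-c).T)-36.2,[386.7,-286.6],loss="cauchy",f_scale=.5)
d=np.hypot(*(w-r.x).T)-36.2; print(r.x,len(w),(abs(d)<1).sum())
E
```

```text
[ 387.82387507 -286.42328582] 708 454
```

{"name": "apply_moves", "arguments": {"steps": [0, -2, 35, 0, 1, 0, -2, 65, 0, 1, 0, -2, 85, 0, 1, 0, -2, 95, 0, 1, 0, -2, 99, 0, 1, 0, -2, 101, 0, 1, 0, -2, 101, 0, 1, 0, -2, 101, 0, 1]}}

```text
t: 12.65
eef_pos: [0.3877, -0.2852, 0.0253]
ee_rot: [180.0, 0.1, 135.0]
ft_force: [-1.2, -0.0, -0.9]
grip_width: 0.0654
grasp_force: 45.4
```

{"name": "apply_moves", "arguments": {"steps": [0, 0, 0.5, 0, 1, 0, 0, 1, 0, 1, 0, 0, 1.5, 0, 1, 0, 0, 2, 0, 1, 0, 0, 2, 0, 1, 0, 0, 2, 0, 1]}}

```text
t: 13.25
eef_pos: [0.387, -0.2846, 0.0225]
ee_rot: [180.0, 0.0, 135.0]
ft_force: [-0.4, -0.5, 1.3]
grip_width: 0.0653
grasp_force: 45.6
```

{"name": "apply_moves", "arguments": {"steps": [0, 0, 0.5, 0, 1, 0, 0, 1, 0, 1, 0, 0, 1, 0, 1]}}

```text
t: 13.55
eef_pos: [0.3871, -0.2847, 0.0223]
ee_rot: [180.0, 0.0, 135.0]
ft_force: [-4.0, 2.1, 11.2]
grip_width: 0.065
grasp_force: 46.4
```

{"name": "apply_moves", "arguments": {"steps": [0, 0, -1, 0, 1, 0, 0, -1, 0, 0.3, 0, 0, -1, 0, 0, 0, 0, -1, 0, 0, 0, 0, -1, 0, 0, 0, 0, -15, 0, 0, 0, 0, -50, 0, 0, 0, 0, -95, 0, 0]}}

```text
t: 14.35
eef_pos: [0.3853, -0.283, 0.1155]
ee_rot: [180.0, -0.3, 135.0]
ft_force: [0.1, 0.1, 0.0]
grip_width: 0.0851
grasp_force: 0.0
```

{"name": "apply_moves", "arguments": {"steps": [10, 10, -40, 0.1, 0, 20, 20, -80, 0.2, 0, 35, 35, -110, 0.3, 0, 50, 50, -140, 0.4, 0, 63, 77, -170, 0.5, 0, 63, 77, -200, 0.6, 0, 63, 77, -215, 0.7, 0, 63, 77, -215, 0.785, 0]}}

```text
t: 15.15
eef_pos: [0.3979, -0.186, 0.3339]
ee_rot: [179.8, 0.2, 89.9]
ft_force: [-0.4, 0.2, 0.0]
grip_width: 0.0856
grasp_force: 0.0
```

{"name": "apply_moves", "arguments": {"steps": [0, 0, 0, 0, 0, 0, 0, 0, 0, 0, 0, 0, 0, 0, 0, 0, 0, 0, 0, 0]}}

```text
t: 15.55
eef_pos: [0.3964, -0.1854, 0.3308]
ee_rot: [-179.9, -0.0, 90.1]
ft_force: [-1.2, 0.4, 0.4]
grip_width: 0.0854
grasp_force: 0.0
```

```bash
python3 - <<'E'
from h import *
i=manip.camera_info("wrist"); im=manip.camera("wrist")
np.savez("w6.npz",**i)
s=manip.state();print(s["eef_pos"],s["ee_rot"])
cv2.imwrite("pics/w6.png",im)
E
```

```text
[ 0.39649077 -0.1854749   0.33086098] [-1.79958248e+02 -3.40021163e-02  9.00786442e+01]
```

View pics/w6.png

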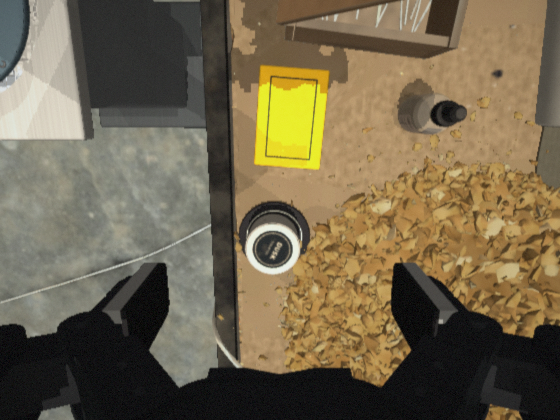

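The black tin stands on its coaster (273,245). The yellow board is in full view at (292,117), and the dropper at (440,112) is untouched.

```bash
python3 - <<'E'
from h import *
i=dict(np.load("w6.npz")); im=cv2.imread("pics/w6.png")
h=cv2.cvtColor(im,cv2.COLOR_BGR2HSV); H,S,V=[h[...,k].astype(int) for k in range(3)]
y=(H>20)&(H<34)&(S>190)&(V>120)
print("board",rect(i,biggest(roi(y,245,340,60,175)),.006))
g=biggest(cv2.bitwise_and((roi(V<130,262,324,72,164)).astype(np.uint8),1))
print("outline",rect(i,g,.006))
print("lid",rect(i,biggest(roi((S<60)&(V>120),240,306,215,280)),.052))
print("disc",rect(i,biggest(roi(V<90,254,292,230,268)),.052))
E
```

```text
board [ 408.5 -133.5  118.1   82.8   85.6]
outline [434.1 -89.4  17.8   8.  -35. ]
lid [ 386.5 -285.2   67.1   65.5  -89.1]
disc [ 3.865e+02 -2.860e+02  3.880e+01  3.870e+01  1.000e-01]
```

{"name": "apply_moves", "arguments": {"steps": [40, 8, 0, 0, 0, 89, 17, 0, 0, 0, 138, 27, 0, 0, 0, 187, 37, 0, 0, 0, 236, 47, 0, 0, 0, 285, 57, 0, 0, 0, 334, 67, 0, 0, 0, 383, 76, 0, 0, 0]}}

```text
t: 16.4
eef_pos: [0.4724, 0.1996, 0.3312]
ee_rot: [180.0, 0.0, 90.1]
ft_force: [1.2, -0.2, 0.6]
grip_width: 0.0852
grasp_force: 0.0
```

{"name": "apply_moves", "arguments": {"steps": [45, 9, 0, 0, 0, 90, 18, 0, 0, 0, 125, 25, 0, 0, 0, 142, 28, 0, 0, 0, 142, 28, 0, 0, 0, 142, 28, 0, 0, 0, 142, 28, 0, 0, 0, 142, 28, 0, 0, 0]}}

```text
t: 17.2
eef_pos: [0.5003, 0.3384, 0.3318]
ee_rot: [180.0, -0.0, 90.0]
ft_force: [-0.4, -0.0, 0.2]
grip_width: 0.0856
grasp_force: 0.0
```

{"name": "apply_moves", "arguments": {"steps": [0, 0, 0, 0, 0, 0, 0, 0, 0, 0]}}

```text
t: 17.4
eef_pos: [0.5003, 0.3389, 0.3317]
ee_rot: [180.0, -0.0, 90.0]
ft_force: [-0.3, 0.1, 0.3]
grip_width: 0.0856
grasp_force: 0.0
```

```bash
python3 - <<'E'
from h import *
i=manip.camera_info("wrist"); im=manip.camera("wrist")
np.savez("w7.npz",**i)
s=manip.state();print(s["eef_pos"],s["ee_rot"])
cv2.imwrite("pics/w7.png",im)
E
```

```text
[0.50025404 0.33905743 0.33159612] [ 1.79983614e+02 -1.17062323e-02  9.00185370e+01]
```

View pics/w7.png

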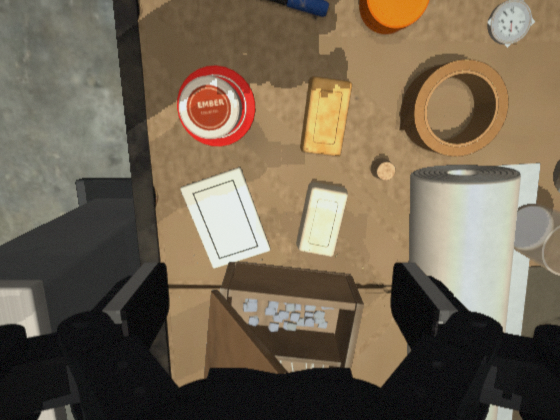

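The red tin stands on its coaster (211,106). The yellow bar is at (326,117), the white bar at (323,218) and the white board at (225,218).

```bash
python3 - <<'E'
from h import *
i=dict(np.load("w7.npz")); im=cv2.imread("pics/w7.png")
h=cv2.cvtColor(im,cv2.COLOR_BGR2HSV); H,S,V=[h[...,k].astype(int) for k in range(3)]
print("board",rect(i,biggest(roi((S<75)&(V>140),172,280,160,275)),.006))
print("barw",rect(i,biggest(roi((S<110)&(V>150),290,355,170,265)),.026))
print("bary",rect(i,biggest(roi((H>10)&(H<30)&(S>125)&(V>130),290,360,65,165)),.026))
red=((H<10)|(H>172))&(S>110)&(V>60)
print("coaster",rect(i,biggest(roi(red,165,265,55,155)),.006),"disc",rect(i,biggest(roi(red,190,232,85,130)),.052))
E
```

```text
board [429.1 261.4 120.4  84.3 -71.3]
barw [554.5 268.7 123.9  83.3 -89.6]
bary [554.8 392.3  85.3  46.2  82.9]
coaster [422.2 404.9  95.2  95.   -0. ] disc [423.5 403.8  47.1  44.   86.4]
```

```bash
python3 - <<'E'
from h import *
print(go(554.4,264.4,3,79.3))
E
```

```text
(array([-74.7,  54. , 328.6]), np.float64(0.187))
```

{"name": "apply_moves", "arguments": {"steps": [-19, 14, 42, 0.1, 0, -38, 27, 84, 0.187, 0, -57, 41, 126, 0.187, 0, -75, 54, 168, 0.187, 0, -75, 54, 215, 0.187, 0, -75, 54, 258, 0.187, 0, -75, 54, 290, 0.187, 0, -75, 54, 310, 0.187, 0]}}

```text
t: 18.25
eef_pos: [0.5522, 0.2636, 0.0181]
ee_rot: [-179.8, 0.1, 79.3]
ft_force: [0.3, -0.0, -0.5]
grip_width: 0.0854
grasp_force: 0.0
```

{"name": "apply_moves", "arguments": {"steps": [0, 0, 12, 0, 0, 0, 0, 18, 0, 0, 0, 0, 18, 0, 0, 0, 0, 18, 0, 0]}}

```text
t: 18.65
eef_pos: [0.5554, 0.265, 0.0046]
ee_rot: [179.9, -0.1, 79.3]
ft_force: [0.7, -0.6, 0.0]
grip_width: 0.0854
grasp_force: 0.0
```

{"name": "apply_moves", "arguments": {"steps": [0, 0, 0, 0, 1, 0, 0, 0, 0, 1, 0, 0, 0, 0, 1, 0, 0, 0, 0, 1, 0, 0, 0, 0, 1, 0, 0, 0, 0, 1, 0, 0, 0, 0, 1, 0, 0, 0, 0, 1]}}

```text
t: 19.45
eef_pos: [0.5552, 0.2649, 0.0046]
ee_rot: [179.9, -0.1, 79.3]
ft_force: [-0.3, -1.0, 5.7]
grip_width: 0.0481
grasp_force: 41.4
```

{"name": "apply_moves", "arguments": {"steps": [0, 0, -10, 0, 1, 0, 0, -35, 0, 1, 0, 0, -70, 0, 1, 0, 0, -90, 0, 1, 0, 0, -90, 0, 1, 0, 0, -90, 0, 1]}}

```text
t: 20.05
eef_pos: [0.5542, 0.2646, 0.0931]
ee_rot: [180.0, -0.0, 79.3]
ft_force: [-0.6, -0.4, -1.5]
grip_width: 0.0478
grasp_force: 41.7
```

```bash
python3 - <<'E'
from h import *
s=manip.state();print(s["grip_width"],s["grasp_force"],s["eef_pos"])
print(go(429,261.4,60,108.7))
E
```

```text
0.047773799383515725 41.69510004634503 [0.55420931 0.26462459 0.09314626]
(array([ -26.3, -122.5,   33.1]), np.float64(-0.512))
```

{"name": "apply_moves", "arguments": {"steps": [-5, -24, 0, -0.1, 1, -10, -49, 0, -0.2, 1, -15, -73, 0, -0.3, 1, -20, -98, 0, -0.4, 1, -26, -122, 0, -0.512, 1, -26, -122, 0, -0.512, 1, -26, -122, 0, -0.512, 1, -26, -122, 0, -0.512, 1]}}

```text
t: 20.85
eef_pos: [0.4301, 0.2616, 0.0927]
ee_rot: [-180.0, 0.0, 108.6]
ft_force: [0.0, 0.3, -2.1]
grip_width: 0.0477
grasp_force: 41.8
```

```bash
python3 - <<'E'
from h import *
i=manip.camera_info("wrist"); im=manip.camera("wrist")
np.savez("w8.npz",**i)
s=manip.state();print(s["eef_pos"],s["ee_rot"])
cv2.imwrite("pics/w8.png",im)
E
```

```text
[0.43044176 0.26168378 0.09286233] [1.79987260e+02 2.84581976e-03 1.08620321e+02]
```

View pics/w8.png

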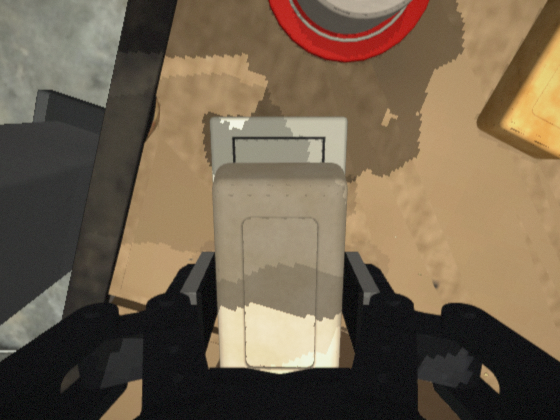

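The held white bar's embossed rectangle runs from (243,217) to (319,367). The outline's far edge on the board is at row 138, columns 233–325.

```bash
python3 - <<'E'
from h import *
i=dict(np.load("w8.npz"))
q=cast(i,[(243,217),(318,217),(318,367),(245,367)],.1143)[:,:2]*1000
o=cast(i,[(233,138),(325,138)],.006)[:,:2]*1000; b=cast(i,[(210,118),(347,118)],.006)[:,:2]*1000
print("bar",q.mean(0),"yaw",[np.degrees(np.arctan2(*(q[a]-q[c])[::-1])) for a,c in((0,3),(1,2))],np.linalg.norm(q[0]-q[3]),np.linalg.norm(q[0]-q[1]))
for e,h in((o,46),(b,60)):
    d=e[1]-e[0]; L=np.linalg.norm(d); n=np.array([-d[1],d[0]])/L
    print(L,e.mean(0)-n*h,np.degrees(np.arctan2(n[1],n[0])))
E
```

```text
bar [430.15840084 260.90034393] yaw [np.float64(107.88473025996126), np.float64(110.14018662064478)] 59.28403983851462 25.335277255558104
55.8669494658566 [428.76838898 262.0981549 ] 108.60935480521442
82.06769687915457 [429.18109278 259.93024687] 108.60689183333486
```

{"name": "apply_moves", "arguments": {"steps": [0, -1, 30, 0, 1, 0, -1, 55, 0, 1, 0, -1, 70, 0, 1, 0, -1, 77, 0, 1, 0, -1, 80, 0, 1, 0, -1, 80, 0, 1, 0, -1, 80, 0, 1]}}

```text
t: 21.6
eef_pos: [0.4296, 0.2617, 0.0141]
ee_rot: [179.9, -0.0, 108.7]
ft_force: [0.8, -0.6, -2.3]
grip_width: 0.0477
grasp_force: 41.8
```

{"name": "apply_moves", "arguments": {"steps": [0, 0, 0.5, 0, 1, 0, 0, 1, 0, 1, 0, 0, 1.5, 0, 1, 0, 0, 2, 0, 1, 0, 0, 2, 0, 1]}}

```text
t: 22.1
eef_pos: [0.4286, 0.2613, 0.0113]
ee_rot: [180.0, -0.0, 108.7]
ft_force: [0.4, 0.5, -2.2]
grip_width: 0.0477
grasp_force: 41.8
```

{"name": "apply_moves", "arguments": {"steps": [0, 0, 0.5, 0, 1, 0, 0, 1, 0, 1, 0, 0, 1, 0, 1, 0, 0, 1, 0, 1]}}

```text
t: 22.5
eef_pos: [0.4286, 0.2614, 0.0106]
ee_rot: [180.0, -0.0, 108.7]
ft_force: [-1.9, -0.8, 3.7]
grip_width: 0.0483
grasp_force: 42.6
```

{"name": "apply_moves", "arguments": {"steps": [0, 0, 0, 0, 0.6, 0, 0, 0, 0, 0.3, 0, 0, 0, 0, 0, 0, 0, 0, 0, 0, 0, 0, 0, 0, 0, 0, 0, -15, 0, 0, 0, 0, -50, 0, 0, 0, 0, -95, 0, 0]}}

```text
t: 23.3
eef_pos: [0.4267, 0.2604, 0.1045]
ee_rot: [-179.7, 0.0, 108.7]
ft_force: [1.1, 0.5, 0.2]
grip_width: 0.0855
grasp_force: 0.0
```

```bash
python3 - <<'E'
from h import *
print(go(554.8,392.3,107,82.9))
E
```

```text
(array([ 83.9, 163.5,  -3.3]), np.float64(0.45))
```

{"name": "apply_moves", "arguments": {"steps": [20, 39, -20, 0.12, 0, 41, 80, -20, 0.24, 0, 62, 121, -15, 0.36, 0, 83.5, 161.5, 0, 0.45, 0, 83.5, 161.5, 30, 0.45, 0, 83.5, 161.5, 60, 0.45, 0, 83.5, 161.5, 60, 0.45, 0, 83.5, 161.5, 60, 0.45, 0]}}

```text
t: 24.1
eef_pos: [0.5541, 0.3916, 0.0449]
ee_rot: [-179.9, 0.1, 82.9]
ft_force: [-0.5, 0.0, 0.3]
grip_width: 0.0854
grasp_force: 0.0
```

```bash
python3 - <<'E'
from h import *
i=manip.camera_info("wrist"); im=manip.camera("wrist")
h=cv2.cvtColor(im,cv2.COLOR_BGR2HSV); H,S,V=[h[...,k].astype(int) for k in range(3)]
print("bary",rect(i,biggest(roi((H>10)&(H<30)&(S>125)&(V>130),180,380,120,372)),.026))
print(go(554.8,392.3,3,82.9)); cv2.imwrite("pics/w9.png",im)
E
```

```text
bary [555.8 393.9  84.3  45.6  83. ]
(array([-0. , -0.4, 43.5]), np.float64(-0.0))
```

View pics/w9.png

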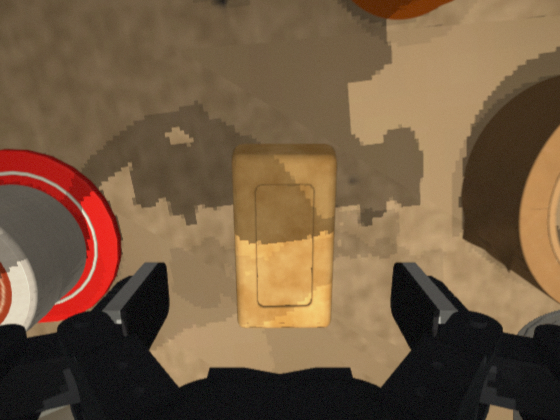

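The yellow bar (284,240) lies squarely between the fingers at the right yaw, so I'll descend, grip and lift.

{"name": "apply_moves", "arguments": {"steps": [0, 0, 20, 0, 0, 0, 0, 36, 0, 0, 0, 0, 42, 0, 0, 0, 0, 42, 0, 0, 0, 0, 42, 0, 1, 0, 0, 42, 0, 1, 0, 0, 42, 0, 1, 0, 0, 42, 0, 1]}}

```text
t: 24.95
eef_pos: [0.5561, 0.3927, 0.0051]
ee_rot: [179.9, -0.1, 82.9]
ft_force: [-0.0, -0.2, 6.1]
grip_width: 0.0481
grasp_force: 41.7
```

{"name": "apply_moves", "arguments": {"steps": [0, 0, 0, 0, 1, 0, 0, 0, 0, 1, 0, 0, 0, 0, 1, 0, 0, 0, 0, 1]}}

```text
t: 25.35
eef_pos: [0.5562, 0.3927, 0.0051]
ee_rot: [179.8, -0.1, 82.9]
ft_force: [-0.3, -0.4, 5.6]
grip_width: 0.0478
grasp_force: 41.7
```

{"name": "apply_moves", "arguments": {"steps": [0, 0, -10, 0, 1, 0, 0, -35, 0, 1, 0, 0, -80, 0, 1, 0, 0, -128, 0, 1, 0, 0, -176, 0, 1, 0, 0, -224, 0, 1, 0, 0, -272, 0, 1, 0, 0, -305, 0, 1]}}

```text
t: 26.15
eef_pos: [0.5548, 0.3922, 0.3129]
ee_rot: [179.8, -0.2, 82.9]
ft_force: [1.1, -0.7, -0.5]
grip_width: 0.0479
grasp_force: 41.4
```

```bash
python3 - <<'E'
from h import *
print(go(410,-133.3,310,85.3))
E
```

```text
(array([-539.4,  -78.7,    1.2]), np.float64(-0.042))
```

```bash
python3 - <<'E'
from h import *
i=manip.camera_info("top")
for c in [(547,260),(573,155),(325,225),(558,115)]:
    p=[(130+c[0]/2.85,150+c[1]/2.85)]
    print(c,[cast(i,p,z)[0].round(3) for z in(.09,.26)])
w=manip.camera_info("wrist");R=cv2.Rodrigues(w["rvec"])[0];s=manip.state()
print("cam-tcp in tool",Ro.from_euler("xyz",s["ee_rot"],degrees=True).inv().apply(-R.T@np.ravel(w["tvec"])-s["eef_pos"]))
E
```

```text
(547, 260) [array([ 0.395, -0.046,  0.09 ]), array([ 0.379, -0.026,  0.26 ])]
(573, 155) [array([ 0.515, -0.076,  0.09 ]), array([ 0.483, -0.052,  0.26 ])]
(325, 225) [array([0.429, 0.204, 0.09 ]), array([0.409, 0.189, 0.26 ])]
(558, 115) [array([ 0.561, -0.059,  0.09 ]), array([ 0.523, -0.037,  0.26 ])]
cam-tcp in tool [ 0.06431486 -0.00030882 -0.1418988 ]
```

{"name": "apply_moves", "arguments": {"steps": [-38, -5, -10, -0.12, 1, -84, -12, -10, -0.24, 1, -130, -19, -10, -0.36, 1, -176, -26, -10, -0.48, 1, -222, -33, -10, -0.6, 1, -268, -39, -10, -0.72, 1, -314, -46, -10, -0.84, 1, -360, -53, -10, -0.96, 1]}}

```text
t: 26.95
eef_pos: [0.4565, 0.04, 0.3186]
ee_rot: [180.0, 0.0, 138.2]
ft_force: [1.0, -0.7, -1.4]
grip_width: 0.048
grasp_force: 41.4
```

```bash
python3 - <<'E'
from h import *
s=manip.state();print(s["joint_positions"],s["eef_pos"],s["ee_rot"])
print(go(410,-133.3,310,-94.7))
E
```

```text
[-2.94034727e+00  7.34235629e+00 -1.34676524e+00  8.13036860e+01
  2.19308521e-03  3.88510827e+01] [0.45645109 0.03995027 0.31864376] [1.79993780e+02 4.22563898e-03 1.38208570e+02]
(array([ -80.8, -160.1,    8.6]), np.float64(0.923))
```

{"name": "apply_moves", "arguments": {"steps": [-17, -34, 0, -0.13, 1, -34, -68, 0, -0.26, 1, -51, -102, 0, -0.39, 1, -68, -136, 0, -0.53, 1, -81, -160, 0, -0.67, 1, -81, -160, 0, -0.81, 1, -81, -160, 0, -0.95, 1, -81, -160, 0, -1.1, 1]}}

```text
t: 27.75
eef_pos: [0.41, -0.1317, 0.3186]
ee_rot: [180.0, 0.0, -158.8]
ft_force: [0.2, -0.8, -1.6]
grip_width: 0.048
grasp_force: 41.4
```

{"name": "apply_moves", "arguments": {"steps": [0, 0, 0, -0.14, 1, 0, 0, 0, -0.28, 1, 0, 0, 0, -0.42, 1, 0, 0, 0, -0.56, 1, 0, 0, 0, -0.7, 1, 0, 0, 0, -0.84, 1, 0, 0, 0, -0.98, 1, 0, 0, 0, -1.119, 1]}}

```text
t: 28.55
eef_pos: [0.4101, -0.1313, 0.3186]
ee_rot: [180.0, 0.0, -94.6]
ft_force: [0.5, -0.2, -2.3]
grip_width: 0.0478
grasp_force: 41.4
```

{"name": "apply_moves", "arguments": {"steps": [0, 0, 30, 0, 1, 0, 0, 75, 0, 1, 0, 0, 120, 0, 1, 0, 0, 165, 0, 1, 0, 0, 200, 0, 1, 0, 0, 212, 0, 1, 0, 0, 212, 0, 1, 0, 0, 212, 0, 1]}}

```text
t: 29.35
eef_pos: [0.4107, -0.1316, 0.1069]
ee_rot: [-180.0, 0.0, -95.0]
ft_force: [-0.6, 0.4, -1.3]
grip_width: 0.0478
grasp_force: 41.5
```

```bash
python3 - <<'E'
from h import *
i=manip.camera_info("wrist"); im=manip.camera("wrist")
np.savez("w10.npz",**i)
s=manip.state();print(s["eef_pos"],s["ee_rot"],go(410,-133.3,11,-94.7))
cv2.imwrite("pics/w10.png",im)
E
```

```text
[ 0.41145576 -0.13196013  0.10750062] [-1.79896791e+02 -3.15230846e-02 -9.49610647e+01] (array([ 1.4,  1.5, 96.5]), np.float64(-0.005))
```

View pics/w10.png

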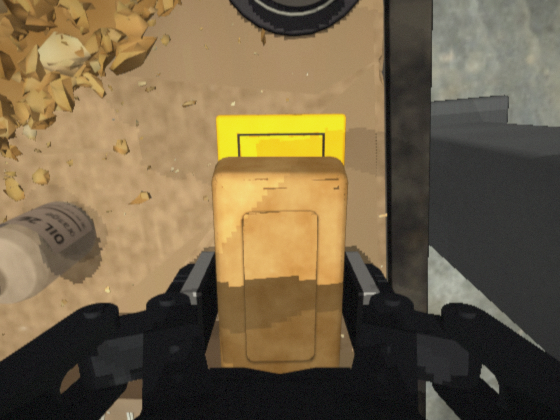

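The bar's embossed rectangle runs from (243,211) to (317,362). The yellow outline's far edge is at row 134, columns 238–325, and the board edge at row 114, columns 217–345.

```bash
python3 - <<'E'
from h import *
i=dict(np.load("w10.npz"))
q=cast(i,[(243,211),(317,211),(316,362),(244,362)],.107-.0051+.026)[:,:2]*1000
o=cast(i,[(238,134),(325,134)],.006)[:,:2]*1000; b=cast(i,[(217,114),(345,114)],.006)[:,:2]*1000
print("bar",q.mean(0),"yaw",[np.degrees(np.arctan2(*(q[a]-q[c])[::-1])) for a,c in((0,3),(1,2))])
for e,h in((o,47),(b,60)):
    d=e[1]-e[0]; L=np.linalg.norm(d); n=np.array([-d[1],d[0]])/L
    print(L,e.mean(0)-n*h,np.degrees(np.arctan2(n[1],n[0])))
t=np.radians(-94.9);print("tool x,y axes",np.cos(t),np.sin(t),np.sin(t),-np.cos(t))
E
```

```text
bar [ 409.92652729 -134.09910713] yaw [np.float64(-96.06045745695444), np.float64(-93.84327411027265)]
55.97565458474566 [ 408.75226788 -134.20906144] -94.97413515417625
81.24370658073214 [ 409.12844874 -133.72302911] -94.9729832560212
tool x,y axes -0.08541692313736764 -0.9963452961909064 -0.9963452961909064 0.08541692313736764
```

{"name": "apply_moves", "arguments": {"steps": [0, 1, 35, 0, 1, 0, 1, 65, 0, 1, 0, 1, 82, 0, 1, 0, 1, 89, 0, 1, 0, 1, 92, 0, 1, 0, 1, 92, 0, 1, 0, 1, 92, 0, 1, 0, 1, 92, 0, 1]}}

```text
t: 30.2
eef_pos: [0.4106, -0.132, 0.0152]
ee_rot: [-179.9, -0.0, -95.0]
ft_force: [-0.5, -1.3, -1.7]
grip_width: 0.0475
grasp_force: 41.5
```

{"name": "apply_moves", "arguments": {"steps": [0, 0, 0.5, 0, 1, 0, 0, 1, 0, 1, 0, 0, 1.5, 0, 1, 0, 0, 2, 0, 1, 0, 0, 2, 0, 1, 0, 0, 2, 0, 1]}}

```text
t: 30.8
eef_pos: [0.4096, -0.1314, 0.0122]
ee_rot: [180.0, 0.0, -95.0]
ft_force: [0.2, -0.5, -1.5]
grip_width: 0.0477
grasp_force: 41.5
```

{"name": "apply_moves", "arguments": {"steps": [0, 0, 0.5, 0, 1, 0, 0, 1, 0, 1, 0, 0, 1.5, 0, 1, 0, 0, 1.5, 0, 1, 0, 0, 1.5, 0, 1]}}

```text
t: 31.3
eef_pos: [0.4097, -0.1315, 0.0111]
ee_rot: [-180.0, -0.0, -95.0]
ft_force: [-2.0, 0.7, 5.6]
grip_width: 0.0478
grasp_force: 42.5
```

Contact. I'll release, lift and check.

{"name": "apply_moves", "arguments": {"steps": [0, 0, 0, 0, 0.6, 0, 0, 0, 0, 0.3, 0, 0, 0, 0, 0, 0, 0, 0, 0, 0, 0, 0, 0, 0, 0, 0, 0, -15, 0, 0, 0, 0, -50, 0, 0, 0, 0, -95, 0, 0]}}

```text
t: 32.1
eef_pos: [0.4077, -0.1305, 0.1053]
ee_rot: [179.7, 0.1, -95.0]
ft_force: [1.3, -0.6, 0.6]
grip_width: 0.0853
grasp_force: 0.0
```

{"name": "apply_moves", "arguments": {"steps": [0, 0, -45, 0, 0, 0, 0, -90, 0, 0, 0, 0, -135, 0, 0, 0, 0, -180, 0, 0, 0, 0, -220, 0, 0, 0, 0, -220, 0, 0, 0, 0, -220, 0, 0, 0, 0, -220, 0, 0]}}

```text
t: 32.9
eef_pos: [0.409, -0.1312, 0.3244]
ee_rot: [179.9, 0.1, -95.0]
ft_force: [-0.4, -0.2, -0.9]
grip_width: 0.0853
grasp_force: 0.0
```

```bash
python3 - <<'E'
from h import *
im=manip.camera("top"); i=manip.camera_info("top"); w=manip.camera("wrist")
c=cv2.resize(im[150:270,130:410],(700,300),interpolation=cv2.INTER_CUBIC)
out=np.zeros((600,700,3),np.uint8); out[:300]=c; out[300:,:400]=cv2.resize(w,(400,300)); cv2.imwrite("pics/end.png",out)
E
```

```text
(no output)
```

View pics/end.png

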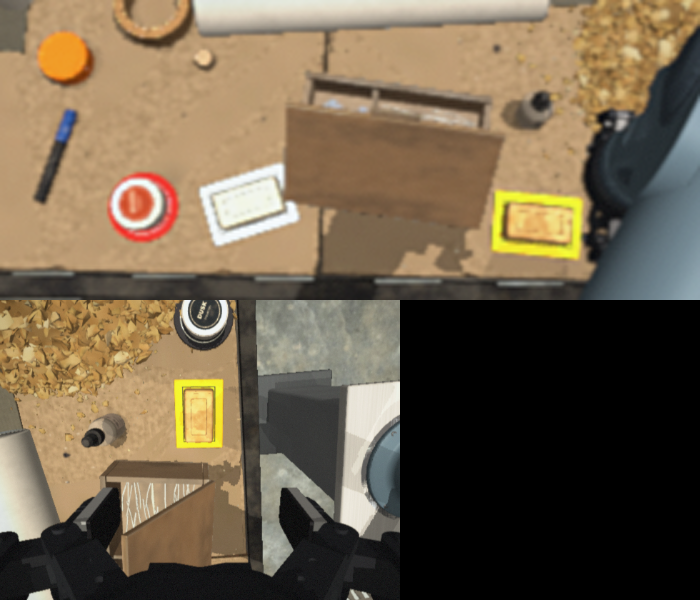

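All four pieces sit centred on their own places: red tin (143,207), white bar (248,203) and yellow bar (538,223) in the upper panel, and the black tin on its coaster in the lower one. The dropper is still standing. I'm handing the job in.

```bash
python3 -c "
from station import manip
print(manip.job_done())"
```

```text
the job is handed in; nothing more can be done
None
```

Job handed in at about 33 s: both tins stand on their own coasters, both bars lie inside the outlines on their own boards, and the dropper bottle was not touched.

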